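Index the dividing wheel and lock it with its wedge

TASK

On the grey indexing fixture, turn the slanted wheel by its black handle until the sector with the diamond shows in the middle of the cover's window. Then take the aluminium wedge from the wooden block, put it blade down into the bracket's slot beside the wheel and press it fully home, so that its head sits flat on the bracket and the wheel is locked, still with the diamond in the middle of the window. Let go, and leave the other things on the bench where they are.

Things in the scene. Friction and masses are not known exactly. Their poses are not given: they have to be found in the camera images.
- fixture: Grey indexing fixture, fixed to the bench. Base plate 230 mm (x) by 305 mm (y), 15 mm thick; origin on the bench straight under the wheel's centre. x points away from the robot and uphill, y left, z up. Carries the slanted wheel, a dark cover with a window over the wheel's uphill part, a coolant pipe over its left half, and at the right (-y) the wedge bracket, top 140 mm above the bench.
- hub (a point): On the wheel's axis at its upper face; fixed, axes as fixture. Wheel 170 mm diameter, 18 mm thick, centre 100 mm above the bench. Its face slants 35 deg: the normal is (-sin 35, 0, cos 35) in these axes, leaning to the robot. The cover lies from 35 to 102 mm uphill of the axis, 72 mm wide, its top 13 mm above the wheel's face.
- wheel (a joint): Wheel angle, rad. 0 = diamond exactly in the middle of the window (uphill), handle straight downhill on the robot's side. Growing values turn the handle from downhill toward the fixture's left (+y), clockwise seen from above; at 1.57 it is level with the axis on the left. Range -0.5 to 1.95, starts at 0.8 to 1.75; stays where left (friction 0.15 Nm).
- handle (a point): Grip point of the wheel's handle: a black cylinder, 24 mm diameter, standing along the wheel's normal 60 mm from the axis, across the axis from the diamond. It rises 18 mm above this point; the wheel's face is 36 mm below it. Spins freely about its own axis. Axes turn with the wheel: z is the normal, -x points from the axis to the handle.
- mark (a point): Centre of the diamond (27 mm across its corners, flat on the wheel's face), 62 mm from the axis; the only diamond. The other sectors bear one to four round dots, or the handle. At the start it is on the wheel's right side, out of the window. Axes turn with the wheel.
- window (a point): Middle of the cover's window (35 mm uphill-downhill, 44 mm across), at the level of the wheel's face. A small white bar on the cover's uphill side shows its middle. Fixed, axes as fixture.
- pipe_end (a point): Fixed. Free end of the 14 mm steel coolant pipe, 232 mm above the bench, over the wheel's left half. The pipe runs from here rearward and left to an upright at fixture x 100, y 130 mm, 267 mm high. It bars a vertical tool from a handle below it; a tool held along the wheel's normal passes under it. Axes as fixture.
- slot (a point): Centre of the wedge's head underside when fully home, on the bracket's top. Fixed, axes as fixture. The slot goes straight down, 46 mm long in x, 14 mm wide in y at the mouth, narrowing downward between a fixed jaw (-y) and a sprung brake shoe (+y, next to the wheel's rim). Before the wedge spreads it, the mouth's middle is 2.5 mm to the -y side of this point.
- jaw (a point): Fixed: mid-point of the fixed jaw's upper inner edge, the slot's -y side; axes as fixture. The wedge drops in freely until its head is about 35 mm above the bracket, and may sink to 15 mm by its own weight; driving it from there to the bracket takes about 5 to 18 N downward, as it pushes the shoe 5 mm on to the wheel's rim. Once home it stays there.
- wedge: Aluminium wedge, about 0.32 kg. Head 60 mm (x) by 34 (y) by 40 high (z 0 to 40); below it a blade 80 mm long, 40 wide (x), 8 thick (y) at the tip and 19 under the head, tapered alike on both sides. Origin: centre of the head's underside, z up. Fits either way round. It hangs upright in the wooden block, head on the block's top, 95 mm above the bench.
- holder: Fixed wooden block 100 mm (x) by 130 mm (y) by 95 mm high, origin on the bench under its centre; the wedge hangs in its larger pocket at y +28 mm; the smaller square pocket is empty.
- wrench: Bystander: steel wrench, 190 mm, lying flat on the bench.
- hammer: Bystander: hammer, 280 mm, lying flat.
- billet: Bystander: steel round billet, 56 mm diameter, 60 mm high.
- oil: Bystander: grey oil bottle, 64 mm diameter, 170 mm high.
- vblock: Bystander: dark steel V-block, 70 by 50 by 44 mm.
- tin: Bystander: open steel tin, 80 mm diameter, 80 mm high.
- collar: Bystander: steel collar, 70 mm diameter, 30 mm high.
There are look-alikes about, which are no part of the job. Several things have the shape of the wedge; the one meant has the colours described above.

How it is judged:
By the outcome, as a careful person would: the job done as asked, in the order asked, and still so for the second after the job is handed in, with the robot touching nothing.
It also fails if it takes over 69 s, if anything falls off the work surface, if the arm or the gripper's body presses on something with over 40 N, if the wrist force passes 120 N, or if a joint passes its speed limit or range.

ROBOT

A 7-joint arm with a two-finger parallel gripper is mounted at the origin on the work surface. World frame = base frame: x ahead of the robot, y to its left, z up, the work surface at z = 0. Lengths are in m, angles in rad, forces in N, time in s.
With the tool pointing down it reaches from about 0.425 to 0.875 m from the base axis. Payload 4.7 kg.
Tool frame: the origin (TCP) lies midway between the tips of the shut fingers; the grasp point (between the pads) lies 19 mm behind it; z points along the fingers, y is the line along which they close (so a half turn about z gives the same grasp; the last joint's range is limited). The gripper opens to 87 mm and grips with 3 to 60 N. Pads are 19 mm wide; open, the fingers measure 117 mm over their backs; the gripper's body (75 mm by 190 mm) begins 51 mm behind the grasp point.
Start: joints at [-1.13, 0.321, -0.07, 1.45, 0.023, 1.371, -0.057], TCP at [0.269, 0.592, 0.223] pointing down, gripper open.
Joint ranges: [-2.86, 2.86], [-0.3, 2.09], [-1.38, 1.24], [0.06, 2.45], [-1.56, 4.7], [0.09, 2.05], [-2.69, 2.69]. Speed limits (rad/s): [2.57, 2.57, 3.14, 3.14, 3.14, 3.14, 3.14].

INTERFACE

Orientations are given as a rotation vector (axis times angle).
In Python, from bench import ctrl gives the robot as it stands. The module is installed in compiled form; this text tells all that it offers.
- The arm moves only by the shell command python3 -m handwheel 'ROWS' [FORCE]. ROWS is JSON, a list of rows, each a list of 7 numbers: the finger opening in m, from 0 to 0.087, then the shift along the tool's x, y, z in m, then the turn, a rotation vector about the tool's x, y, z in degrees. A call has 1 to 12 rows; each row shifts and turns the commanded pose from where the row before left it, along the tool's axes as they then stand; what a row does not reach is not made up. A row lasts 1/8 s, in which the tool goes at most 62.5 mm and 10.7 degrees, less where a joint would pass 70% of its speed; a pose out of reach is approached as far as the arm can. A call is refused whole if a number of a shift passes 0.0625 or a number of a turn 10.7, either way. A call with a gripper value outside its range is refused whole. The fingers move at their own pace and stop on an object; FORCE is the grip in N (left out, the last holds). Time passes only in rows, so rows that do not move let the fingers close. It gives the time, the measured TCP pose, the force, the opening and the grip force at its end, in the units of the state.
- ctrl.get_state(): the state, without advancing time (a new reading comes with each control period).
- ctrl.get_image(name): name is "side" or "top"; returns (picture, depth): 480x640x3 uint8, blue, green, red; 480x640 float32, m along the optical axis (not along the pixel's ray), 0 where there is no reading.
- ctrl.camera_info(name): a dict with "intrinsics" (3x3 intrinsics, pixels), "R" (3x3) and "t" (3): a world point X has camera coordinates R X + t. Camera axes: x right, y down, z forward; pixel columns grow to the right and rows downward; lengths in m; the calibration is good to about 2 mm. A picture is of the moment at which its call begins. camera_info takes no time and is no camera call.
- ctrl.close_job(): hands the job in; it is judged then, once.
The state is a dict: "time": time; "joint_positions": joint angles; "qd": joint speeds; "joint_torque": joint torques, N m; "position": TCP position; "tool_rot": TCP orientation; "ft_force": force on the tool from outside, world axes, zero at the start; "torque": the same for the moment, N m; "grip_width": opening from 0.0 (shut) to 1.0 (fully open); "grip_force": force on a finger pad.
Only numpy, scipy, OpenCV 4.12 (cv2) and the standard library are available. Lean on these libraries where they do the work, as an engineer would, in place of code of your own. Each camera call takes 0.05 s, during which the arm holds its last target. There are 200 camera calls.

## Working session

There is one attempt and no reset: what is moved stays moved. The work goes in short steps, Python scripts to look and compute and a shell command to move; the robot and the scene stay as the last step left them, time stands still between calls to the robot, and variables do not carry over. Pictures are saved under pics/ and viewed, at most 10 in all, crops included, and the job is handed in when it is done.

```bash
mkdir -p pics; python3 - <<'E'
from bench import ctrl
import cv2,numpy as np
for n in ("side","top"):
    im,d=ctrl.get_image(n); cv2.imwrite(f"pics/{n}0.png",im); np.savez(f"{n}0.npz",im=im,d=d)
    c=ctrl.camera_info(n); print(n,np.round(c["intrinsics"],1).tolist(),np.round(c["R"],3).tolist(),np.round(c["t"],3).tolist())
s=ctrl.get_state(); print(s)
E
```

```text
side [[478.9, 0.0, 314.9], [0.0, 478.9, 236.5], [0.0, 0.0, 1.0]] [[0.8, -0.6, 0.003], [-0.301, -0.405, -0.863], [0.52, 0.69, -0.504]] [-0.371, 0.314, 1.131]
top [[482.0, 0.0, 317.3], [0.0, 482.0, 246.3], [0.0, 0.0, 1.0]] [[-0.011, -1.0, -0.018], [-0.996, 0.013, -0.085], [0.085, 0.017, -0.996]] [0.047, 0.509, 1.325]
{'time': 0.1, 'joint_positions': array([-1.12991832,  0.32173884, -0.07006728,  1.45158888,  0.02263149,
        1.3708001 , -0.05691346]), 'qd': array([ 0.00118451, -0.00154878, -0.00033327, -0.00194136, -0.00063584,
        0.00073302, -0.00017605]), 'joint_torque': array([-4.11829069e-04, -4.92571056e+01, -4.05952670e-01, -3.13400781e+01,
       -6.40306086e-02,  3.95368994e-02,  6.81190750e-05]), 'position': array([0.26891392, 0.59120198, 0.22155927]), 'tool_rot': array([-6.65246506e-01, -3.07010297e+00,  2.72108043e-03]), 'ft_force': array([ 0.07133492,  0.65615414, -0.85164129]), 'torque': array([-0.00680321,  0.01242666,  0.01855341]), 'grip_force': 0.0, 'grip_width': 0.9989570222785115}
```

View pics/top0.png

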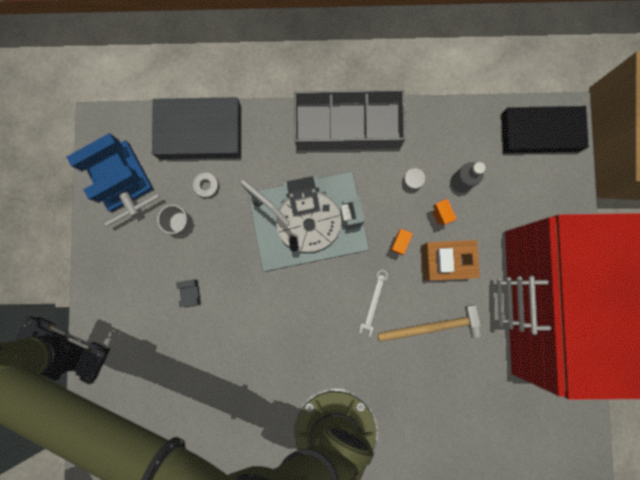

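View pics/side0.png

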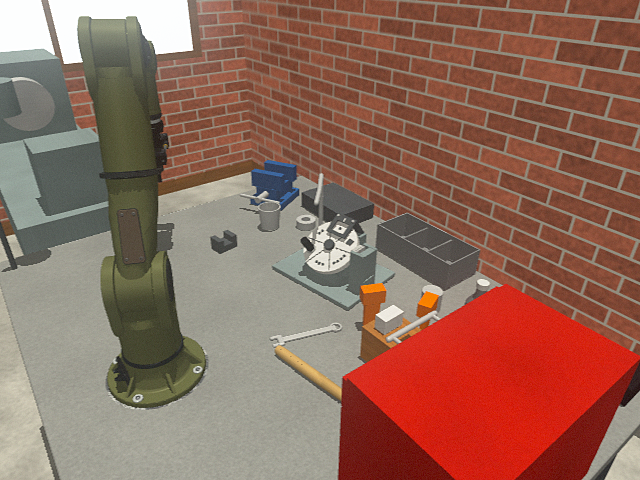

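The top view shows the fixture with its plate corners near (250,190), (357,173), (367,247) and (264,270). The wheel hub is at (309,222), the handle at (293,241) and the bracket at (350,214). The aluminium wedge is at (447,260) in the wooden block; the orange look-alikes are at (402,241) and (445,211). The side view confirms this: the pipe stands on the wheel's left and the red box stays clear of the wedge.

```bash
cat > h.py <<'E'
import cv2,numpy as np
from bench import ctrl
from scipy.spatial.transform import Rotation as Ro
def cloud(n,d):
    c=ctrl.camera_info(n);K=c["intrinsics"];R=np.array(c["R"]);t=np.array(c["t"])
    v,u=np.mgrid[:480,:640]
    P=np.stack([(u-K[0][2])/K[0][0]*d,(v-K[1][2])/K[1][1]*d,d],-1)
    W=(P-t)@R; W[d==0]=np.nan
    return W
def ray(n,u,v,z):
    c=ctrl.camera_info(n);K=np.array(c["intrinsics"]);R=np.array(c["R"]);t=np.array(c["t"])
    r=R.T@np.linalg.inv(K)@[u,v,1]; o=-R.T@t
    return o+r*(z-o[2])/r[2]
def proj(n,X):
    c=ctrl.camera_info(n);p=np.array(c["intrinsics"])@(np.array(c["R"])@X+np.array(c["t"]));return p[:2]/p[2]
def rect(n,mask,z):
    "min-area rectangle of a pixel mask cast on the plane z (mm, centre, size, corners)"
    cs,_=cv2.findContours(mask.astype(np.uint8),cv2.RETR_EXTERNAL,cv2.CHAIN_APPROX_NONE)
    c=max(cs,key=cv2.contourArea)[:,0]
    pts=np.array([ray(n,u,v,z)[:2] for u,v in c])*1000
    r=cv2.minAreaRect(pts.astype(np.float32)); return r
E
python3 - <<'E'
from h import *
f=np.load("top0.npz");im,d=f["im"],f["d"];W=cloud("top",d)
f2=np.load("side0.npz");W2=cloud("side",f2["d"])
for p in [(260,200),(309,222),(293,241),(350,214),(347,207),(447,260),(466,270),(402,241),(445,211),(400,300),(303,203)]:
    print(p,np.round(W[p[1],p[0]]*1000),im[p[1],p[0]])
z=W[...,2]
roi=np.zeros((480,640),bool);roi[165:280,240:375]=1
b,g,r=[im[...,i].astype(int) for i in range(3)]
print("plate",rect("top",roi&(g-r>8)&(z>.008)&(z<.03),.015))
m=roi&(z>.130)&(z<.150);m[:,:340]=0
print("bracket",rect("top",m,.14))
roi2=np.zeros_like(roi);roi2[232:290,415:490]=1
print("holder",rect("top",roi2&(r-b>40),.095))
print("wedge",rect("top",roi2&(z>.125)&(z<.145)&(abs(r-b)<40),.135))
c=cv2.resize(im[165:285,235:375],(700,600),interpolation=cv2.INTER_CUBIC);cv2.imwrite("pics/topc.png",c)
E
```

```text
(260, 200) [599. 169. 257.] [110 116 117]
(309, 222) [564.  60. 123.] [64 64 62]
(293, 241) [515. 101. 128.] [27 27 23]
(350, 214) [594. -51.  54.] [136 144 140]
(347, 207) [600. -39. 138.] [167 174 175]
(447, 260) [ 460. -290.  136.] [216 222 217]
(466, 270) [ 436. -348.  100.] [ 54 103 155]
(402, 241) [ 512. -180.  119.] [ 29 129 217]
(445, 211) [ 588. -292.  124.] [ 29 125 220]
(400, 300) [ 357. -189.   -0.] [117 125 127]
(303, 203) [610.  74. 147.] [ 99 102 105]
plate ((568.2763671875, 63.85920715332031), (198.97328186035156, 302.5529479980469), 10.529745101928711)
bracket ((589.257080078125, -51.66188049316406), (67.37507629394531, 52.196556091308594), 10.866800308227539)
holder ((462.9591979980469, -313.8802490234375), (102.47767639160156, 137.67686462402344), 2.062880516052246)
wedge ((461.8138427734375, -287.95172119140625), (35.72180938720703, 58.5304069519043), 89.26554107666016)
```

View pics/topc.png

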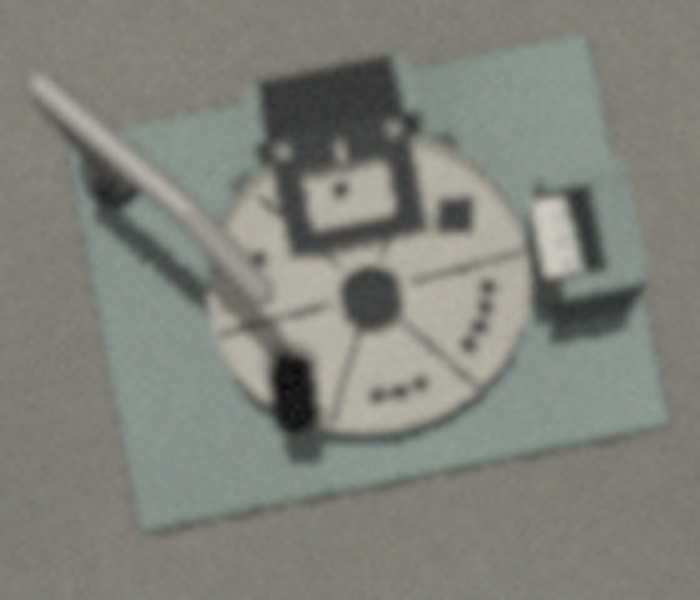

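The close-up shows the hub at crop (372,298) and the diamond at (457,215), to the right of the window, which shows a single dot. The handle runs from its base at about (290,360) to its top at (296,425). The slot mouth is the dark strip at (588,229), with the white shoe beside it. The fixture is yawed about +10.6°.

```bash
python3 - <<'E'
from h import *
f=np.load("top0.npz");im,d=f["im"],f["d"];W=cloud("top",d)*1000;z=W[...,2]
b,g,r=[im[...,i].astype(int) for i in range(3)];br=im.mean(-1)
cp=lambda x,y:((x+.5)/5-.5+235,(y+.5)/5-.5+165)
# plate corners -> yaw
C=[ray("top",*cp(*p),.015)*1000 for p in [(585,38),(145,530),(665,420)]]
print("plate corners TR,BL,BR",np.round(C,1).tolist())
e=C[0]-C[2];f_=C[1]-C[2];print("yaw from x edge",np.degrees(np.arctan2(e[1],e[0])),"y edge",np.degrees(np.arctan2(-f_[0],f_[1])),np.hypot(*e[:2]),np.hypot(*f_[:2]))
yaw=np.radians(10.6)
F=Ro.from_euler('z',yaw).as_matrix();n=F@[-np.sin(.6109),0,np.cos(.6109)];up=F@[np.cos(.6109),0,np.sin(.6109)];left=F@[0,1,0]
m=np.zeros((480,640),bool);m[190:255,274:344]=1
m&=(r-b>3)&(br>140)&np.isfinite(z)
P=W[m];dd=P@n;off=np.median(dd);k=abs(dd-off)<5;off=np.median(dd[k]);print("plane off",off,k.sum(),"std",dd[k].std())
A=np.c_[P[k][:,:2],np.ones(k.sum())];s=np.linalg.lstsq(A,P[k][:,2],rcond=None)[0];print("free plane slope deg",np.degrees(np.arctan(np.hypot(*s[:2]))),"dir",np.degrees(np.arctan2(s[1],s[0])))
c=ctrl.camera_info("top");K=np.array(c["intrinsics"]);R=np.array(c["R"]);o=-R.T@np.array(c["t"])*1000
def onp(u,v,h=0):
    q=R.T@np.linalg.inv(K)@[u,v,1];return o+q*((off+h-o@n)/(q@n))
M=(m&(abs(W@n-off)<6)).astype(np.uint8);M=cv2.morphologyEx(M,cv2.MORPH_CLOSE,np.ones((3,3)))
cs,_=cv2.findContours(M,cv2.RETR_EXTERNAL,cv2.CHAIN_APPROX_NONE)
Q=np.array([onp(u,v) for u,v in np.concatenate(cs)[:,0]]);q2=np.c_[Q@up,Q@left]
(cx,cy),rad=cv2.minEnclosingCircle(q2.astype(np.float32));hub=cx*up+cy*left+off*n
print("hub",hub.round(1),"rad",rad)
for i in range(0): pass
hb=onp(*cp(372,298),6);print("hub by cap(h6)",hb.round(1))
print("hub expected z ~",100, 100+9*np.cos(.6109))
dm=onp(*cp(457,215));v=dm-hub;print("diamond",dm.round(1),"r",np.linalg.norm(v),"angle",np.degrees(np.arctan2(-(v@left),v@up)))
for h,p in [(54,(296,425)),(0,(290,360)),(27,(293,392))]:
    v=onp(*cp(*p),h)-hub;print("handle",h,"up,left",v@up,v@left,"ang",np.degrees(np.arctan2(v@left,-(v@up))))
pe=ray("top",*cp(262,290),.232)*1000-hub;print("pipe end rel hub: up,left,n",pe@up,pe@left,pe@n, "fixture",(F.T@pe).round(1))
# slot
roi=np.zeros_like(m);roi[195:225,340:362]=1
sl=roi&(br<110)
print(br[198:226,338:366].astype(int))
print("wedge/holder z", np.nanmedian(z[255:265,442:452]))
E
```

```text
plate corners TR,BL,BR [[720.0, -59.3, 15.0], [443.5, 191.9, 15.0], [501.6, -100.2, 15.0]]
yaw from x edge 10.631170615762683 y edge 11.250053966063593 222.22676016654347 297.9128351492914
plane off -235.0880737756225 1757 std 2.1315417604737394
free plane slope deg 34.90348659324624 dir 10.525255004550322
hub [564.9  56.8 109.2] rad 88.98787689208984
hub by cap(h6) [559.8  60.  113.4]
hub expected z ~ 100 107.37218894719211
diamond [600.5  15.1 128.3] r 58.06997363783975 angle 55.02042095923716
handle 54 up,left -39.868275910619566 55.00430357107613 ang 54.06461006778106
handle 0 up,left -31.092612269411937 53.483311082975234 ang 59.828350347055554
handle 27 up,left -35.513654344993945 54.223524655177094 ang 56.77723785191726
pipe end rel hub: up,left,n 65.04214636199703 53.46566093794613 104.39089825271137 fixture [ -6.6  53.5 122.8]
[[142 139 144 143 140 141 143 142 142 138 142 142 141 140 139 140 139 139
  139 138 134 134 131 125 125 125 125 128]
 [142 143 140 142 140 143 142 142 139 141 140 137 139 139 140 139 138 135
  140 135 136 130 127 126 124 125 122 122]
 [140 141 140 138 
[... 2358 characters left out ...]
7 130 129 131 132 132 130 132 133 135
  134 140 137 135 138 137 131 129 125 123]
 [172 167 149 113  75  72  82  84  93 106 129 135 136 140 140 140 136 140
  137 135 130 127 126 122 117 109 116 120]
 [170 167 147 106  79  65  67  71  82 107 129 139 140 140 138 132 127 124
  123 116 110 103  97  91  88  92 110 120]
 [172 165 149 111  78  66  66  66  75  98 124 131 128 123 119 108 101  98
   90  87  77  71  68  67  75  95 116 119]
 [169 165 146 107  75  66  66  64  67  85 105 103  97  96  85  77  68  68
   59  57  57  53  57  66  90 107 118 119]
 [171 164 144 105  78  63  61  62  59  68  75  70  67  65  62  53  56  55
   54  53  53  51  58  80 107 120 118 119]]
wedge/holder z 135.99630957579424
```

```bash
cat >> h.py <<'E'
yaw=np.radians(10.6);F=Ro.from_euler('z',yaw).as_matrix();sl=np.radians(35)
n=F@[-np.sin(sl),0,np.cos(sl)];up=F@[np.cos(sl),0,np.sin(sl)];left=F@[0,1,0]
hub=F@[.5635,-.044,.1076]
RN=np.c_[np.cross(left,-n),left,-n]           # tool along wheel normal, closing along fixture y
def RD(a): # tool down, y axis at yaw a (deg) + 90
    y=Ro.from_euler('z',a,degrees=True).apply([0,1,0]);z=np.array([0,0,-1.]);return np.c_[np.cross(y,z),y,z]
def grip(th,h=.036): return hub+.060*(-np.cos(th)*up+np.sin(th)*left)+h*n
def go(p,R):
    "total shift (mm, tool axes now) and turn (deg, tool axes now) to TCP pose p,R"
    s=ctrl.get_state();R0=Ro.from_rotvec(s["tool_rot"]).as_matrix()
    w=np.degrees(Ro.from_matrix(R0.T@R).as_rotvec());d=(np.asarray(p)-s["position"])*1000
    print("t",round(s["time"],2),"pos",s["position"].round(4),"f",s["ft_force"].round(1),"gw",round(s["grip_width"]*87,1),round(s["grip_force"],1))
    print("shift in present axes",(R0.T@d).round(1),"turn",w.round(2),"shift in target axes",(R.T@d).round(1))
E
python3 - <<'E'
from h import *
mm=ray("top",351.75,210.2,.14);sp=mm+F@[0,.0025,0]
print("mouth",mm.round(4),"slot",sp.round(4),"rel hub fixture",(F.T@(sp-hub)*1000).round(1))
print("grip .977",grip(.977).round(4))
p=grip(.977,.036-.019+.09);print("pregrasp TCP",p.round(4));go(p,RN)
E
```

```text
mouth [ 0.5909 -0.0508  0.14  ] slot [ 0.5904 -0.0483  0.14  ] rel hub fixture [   8.  -112.1   32.4]
grip .977 [0.5055 0.1004 0.1178]
pregrasp TCP [0.4655 0.0929 0.176 ]
t 0.1 pos [0.2689 0.5912 0.2216] f [ 0.1  0.7 -0.9] gw 86.9 0.0
shift in present axes [-385.2 -372.1   46.3] turn [-10.8  -33.91 -33.91] shift in target axes [ -57.1 -525.9   95.6]
```

```bash
python3 -m handwheel '[[0.087,0,0,0,-1.8,-5.65,-5.65],[0.087,0,0,0,-1.8,-5.65,-5.65],[0.087,0,0,0,-1.8,-5.65,-5.65],[0.087,0,0,0,-1.8,-5.65,-5.65],[0.087,0,0,0,-1.8,-5.65,-5.65],[0.087,0,0,0,-1.8,-5.65,-5.65],[0.087,-0.006,-0.05,0.01,0,0,0],[0.087,-0.006,-0.05,0.01,0,0,0],[0.087,-0.006,-0.05,0.01,0,0,0],[0.087,-0.006,-0.05,0.01,0,0,0],[0.087,-0.006,-0.05,0.01,0,0,0]]'; python3 -c "
from h import *
go(grip(.977,.107),RN)"
```

```text
time: 1.48
position: [0.3678, 0.3539, 0.1979]
tool_rot: [-0.233, 2.521, 0.075]
ft_force: [1.2, 0.4, 1.8]
grip_width: 1.002
grip_force: 0.0
t 1.48 pos [0.3678 0.3539 0.1979] f [1.2 0.4 1.8] gw 87.1 0.0
shift in present axes [ -27.  -274.5   45.2] turn [ 0.05  0.03 -0.05] shift in target axes [ -26.8 -274.5   45.5]
```

```bash
python3 -m handwheel '[[0.087,-0.0055,-0.055,0.004,0,0,0],[0.087,-0.0055,-0.055,0.004,0,0,0],[0.087,-0.0055,-0.055,0.004,0,0,0],[0.087,-0.0055,-0.055,0.004,0,0,0],[0.087,-0.005,-0.05,0.004,0,0,0],[0.087,0,0,0,0,0,0],[0.087,0,0,0,0,0,0]]'; python3 - <<'E'
from h import *
go(grip(.977,.017),RN)
for n_ in("side",):
    im,d=ctrl.get_image(n_);c=im[160:320,260:420];cv2.imwrite("pics/s1.png",cv2.resize(c,(600,600),interpolation=cv2.INTER_CUBIC))
E
```

```text
time: 2.35
position: [0.4776, 0.1821, 0.161]
tool_rot: [-0.228, 2.559, 0.017]
ft_force: [-0.1, 0.6, 0.3]
grip_width: 0.998
grip_force: 0.0
t 2.35 pos [0.4776 0.1821 0.161 ] f [-0.1  0.6  0.3] gw 86.8 0.0
shift in present axes [ 12.5 -82.8  65.3] turn [-2.28 -2.25  0.29] shift in target axes [ 14.6 -85.4  61.5]
```

View pics/s1.png

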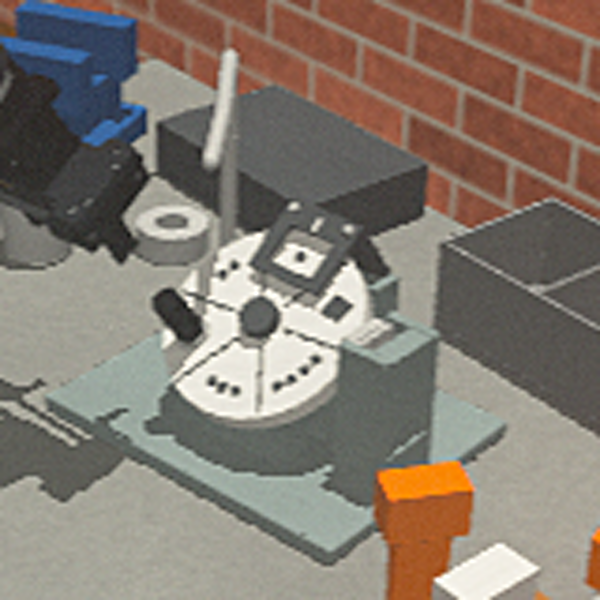

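The side view shows the gripper at left (0–150, 60–260), short of the handle, which stands at about (178,312) in the crop. The window shows one dot and the diamond is at (338,307). The move fell short, so I'll check the joints.

```bash
python3 -c "
from h import *
s=ctrl.get_state();print(s['joint_positions'].round(3),s['qd'].round(3))
print(hub.round(4),[proj('side',grip(.977,.018)).round(1),proj('side',hub).round(1)])"
```

```text
[-0.409 -0.301 -0.168  2.324  0.345  0.623  0.936] [-0.021 -0.001 -0.006 -0.004  0.001 -0.001  0.002]
[0.562  0.0604 0.1076] [array([308.2, 246.1]), array([329.3, 245.9])]
```

Joint 2 is at its lower limit, so a full 35° lean is too close to the base here. Tilt about the closing axis doesn't affect the grip, so I'll use a 20° lean.

```bash
cat >> h.py <<'E'
def RT(a):
    z=F@[np.sin(np.radians(a)),0,-np.cos(np.radians(a))];return np.c_[np.cross(left,z),left,z]
def hgo(th,a,back=0.,lat=0.): # TCP for gripping handle at wheel angle th, lean a, backed off along tool
    R=RT(a);go(grip(th)+(.019-back)*R[:,2],R)
E
python3 -m handwheel '[[0.087,-0.012,0,-0.018,0,4,0],[0.087,-0.012,0,-0.018,0,4.5,0],[0.087,0,0,0,0,4.5,0],[0.087,0,0,0,0,4.5,0],[0.087,0,0,0,0,0,0]]'; python3 -c "
from h import *
hgo(.977,20,.065);print(ctrl.get_state()['joint_positions'].round(3))"
```

```text
time: 3.02
position: [0.4801, 0.1861, 0.2046]
tool_rot: [-0.251, 2.861, -0.018]
ft_force: [-0.3, -0.1, 0.6]
grip_width: 1.004
grip_force: 0.0
t 3.02 pos [0.4801 0.1861 0.2046] f [-0.3 -0.1  0.6] gw 87.4 0.0
shift in present axes [ 17.4 -87.4  43.6] turn [-2.21 -4.69 -0.18] shift in target axes [ 21.  -88.9  38.6]
[-0.46  -0.143 -0.044  2.016  0.132  1.03   1.187]
```

```bash
python3 -m handwheel '[[0.087,0,0,0,-2.2,-4.7,0],[0.087,0.005,-0.03,0,0,0,0],[0.087,0.008,-0.03,0.01,0,0,0],[0.087,0.008,-0.029,0.01,0,0,0],[0.087,0,0,0.01,0,0,0],[0.087,0,0,0,0,0,0]]'; python3 -c "
from h import *
hgo(.977,20);print(ctrl.get_state()['joint_positions'].round(3))"
```

```text
time: 3.78
position: [0.4853, 0.096, 0.1679]
tool_rot: [-0.253, 2.784, 0.045]
ft_force: [-0.7, -0.1, 0.2]
grip_width: 0.999
grip_force: 0.0
t 3.77 pos [0.4853 0.096  0.1679] f [-0.7 -0.1  0.2] gw 86.9 0.0
shift in present axes [-2.4  0.7 73.2] turn [-0.05 -0.08 -0.21] shift in target axes [-2.3  0.6 73.2]
[-0.392 -0.241  0.105  2.188  0.08   0.849  1.424]
```

```bash
python3 -m handwheel '[[0.087,-0.001,0,0.02,0,0,0],[0.087,-0.001,0,0.02,0,0,0],[0.087,0,0,0.018,0,0,0],[0.087,0,0,0.015,0,0,0],[0.087,0,0,0,0,0,0]]'; python3 - <<'E'
from h import *
hgo(.977,20);print(ctrl.get_state()['joint_positions'].round(3))
im,d=ctrl.get_image("side");c=cv2.resize(im[170:310,250:400],(600,560),interpolation=cv2.INTER_CUBIC)
im,d=ctrl.get_image("top");cv2.imwrite("pics/t2.png",im);cv2.imwrite("pics/s2.png",c)
E
```

```text
time: 4.4
position: [0.5119, 0.1003, 0.0999]
tool_rot: [-0.252, 2.785, 0.044]
ft_force: [-0.6, 0.5, 0.2]
grip_width: 0.995
grip_force: 0.0
t 4.4 pos [0.5119 0.1003 0.0999] f [-0.6  0.5  0.2] gw 86.6 0.0
shift in present axes [-0.3  1.3 -0. ] turn [-0.07 -0.15 -0.23] shift in target axes [-0.3  1.3 -0. ]
[-0.394 -0.094  0.125  2.215  0.066  0.676  1.44 ]
```

View pics/s2.png

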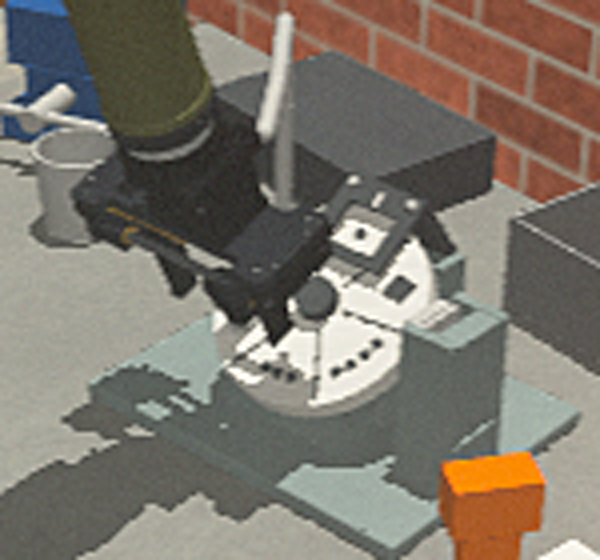

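The fingers straddle the handle: right finger tip at about (278,335) and left at (180,285). There is no contact force, so I'll close.

```bash
python3 -m handwheel '[[0.02,0,0,0,0,0,0],[0.02,0,0,0,0,0,0],[0.02,0,0,0,0,0,0],[0.02,0,0,0,0,0,0],[0.02,0,0,0,0,0,0],[0.02,0,0,0,0,0,0]]' 30; python3 - <<'E'
from h import *
hgo(.977,20)
R=RT(20)
g=lambda t:R.T@(grip(t)-grip(.977))*1000
for t in (.977,.8,.6,.4,.2,0): print(t,g(t).round(1))
E
```

```text
time: 5.25
position: [0.5125, 0.0996, 0.1009]
tool_rot: [-0.25, 2.783, 0.045]
ft_force: [0.1, 0.2, 0.4]
grip_width: 0.399
grip_force: 0.0
t 5.25 pos [0.5125 0.0996 0.1009] f [0.1 0.2 0.4] gw 34.7 0.0
shift in present axes [0.6 2.1 0.8] turn [-0.08 -0.04 -0.32] shift in target axes [0.6 2.1 0.8]
0.977 [0. 0. 0.]
0.8 [ 8.  -6.7  2.1]
0.6 [ 15.4 -15.9   4.1]
0.4 [ 21.  -26.4   5.6]
0.2 [ 24.4 -37.8   6.5]
0 [ 25.5 -49.7   6.8]
```

Still closing; give it more time.

```bash
python3 -m handwheel '[[0.02,0,0,0,0,0,0],[0.02,0,0,0,0,0,0],[0.02,0,0,0,0,0,0],[0.02,0,0,0,0,0,0]]'
```

```text
time: 5.75
position: [0.5118, 0.1011, 0.1006]
tool_rot: [-0.252, 2.784, 0.047]
ft_force: [-1.3, 5.6, -0.1]
grip_width: 0.265
grip_force: 30.0
```

```bash
python3 -m handwheel '[[0.02,0.004,-0.003,0.001,0,0,0],[0.02,0.004,-0.0037,0.001,0,0,0],[0.02,0.0037,-0.0046,0.001,0,0,0],[0.02,0.0037,-0.0046,0.001,0,0,0],[0.02,0.0028,-0.0052,0.0008,0,0,0],[0.02,0.0028,-0.0053,0.0007,0,0,0],[0.02,0,0,0,0,0,0]]'; python3 -c "
from h import *
hgo(.4,20)"
```

```text
time: 6.62
position: [0.5005, 0.0689, 0.0887]
tool_rot: [-0.248, 2.782, 0.043]
ft_force: [5.3, 0.9, -6.2]
grip_width: 0.265
grip_force: 30.0
t 6.62 pos [0.5005 0.0689 0.0887] f [ 5.3  0.9 -6.2] gw 23.1 30.0
shift in present axes [1.  3.7 0.9] turn [-0.17  0.06 -0.39] shift in target axes [0.9 3.8 0.9]
```

```bash
python3 -m handwheel '[[0.02,0.0017,-0.0055,0.0005,0,0,0],[0.02,0.0017,-0.0055,0.0005,0,0,0],[0.02,0.0006,-0.0055,0.0002,0,0,0],[0.02,0.0006,-0.005,0.0001,0,0,0],[0.02,0,0,0,0,0,0],[0.02,0,0,0,0,0,0]]'; python3 - <<'E'
from h import *
hgo(0,20)
for n_,(v0,v1,u0,u1) in {"top":(165,285,235,375),"side":(190,310,290,430)}.items():
    im,d=ctrl.get_image(n_);np.savez(n_+"3.npz",im=im,d=d);cv2.imwrite(f"pics/{n_}3.png",im)
    c=cv2.resize(im[v0:v1,u0:u1],(700,600),interpolation=cv2.INTER_CUBIC);cv2.imwrite(f"pics/{n_}3c.png",c)
a=cv2.imread("pics/top3c.png");b=cv2.imread("pics/side3c.png")
cv2.imwrite("pics/both3.png",cv2.resize(np.hstack([a,b]),(800,343)))
E
```

```text
time: 7.38
position: [0.5023, 0.0476, 0.0871]
tool_rot: [-0.248, 2.778, 0.044]
ft_force: [9.2, 2.1, -6.4]
grip_width: 0.27
grip_force: 30.0
t 7.38 pos [0.5023 0.0476 0.0871] f [ 9.2  2.1 -6.4] gw 23.5 30.0
shift in present axes [3.  1.6 1.4] turn [-0.16  0.28 -0.37] shift in target axes [2.9 1.6 1.4]
```

View pics/both3.png

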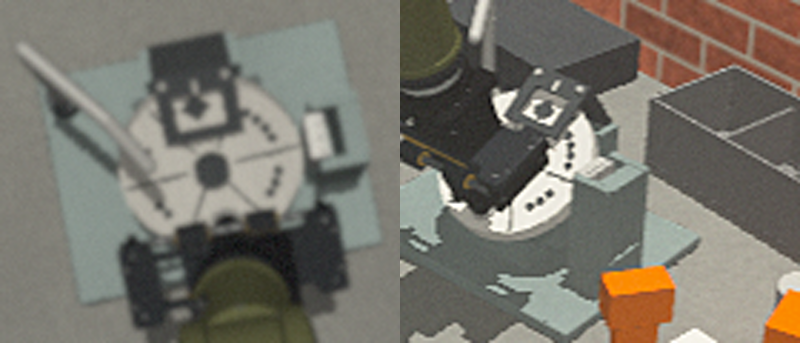

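The diamond now shows in the window: top crop (198,105) in a window spanning about 170–230, and side crop (545,108). Now I'll measure how well it is centred.

```bash
cat >> h.py <<'E'
def onplane(cam,u,v,h):
    c=ctrl.camera_info(cam);K=np.array(c["intrinsics"]);R=np.array(c["R"]);o=-R.T@np.array(c["t"])
    q=R.T@np.linalg.inv(K)@[u,v,1];X=o+q*(((hub@n)+h-o@n)/(q@n))-hub
    return np.array([X@up,X@left])*1000
def diamond(cam,im,rr=11):
    "window opening & diamond, mm in wheel plane (up,left)"
    g=im.mean(-1);c0=proj(cam,hub+.062*up+.006*n).round().astype(int)
    s=6;x0,y0=c0-rr-2;p=cv2.resize(g[y0:y0+2*rr+5,x0:x0+2*rr+5].astype(np.float32),None,fx=s,fy=s,interpolation=cv2.INTER_CUBIC)
    br=(p>130).astype(np.uint8);cs,_=cv2.findContours(br,cv2.RETR_EXTERNAL,cv2.CHAIN_APPROX_NONE)
    cen=np.array(p.shape[::-1])/2
    c=max(cs,key=lambda c:cv2.contourArea(c)*(cv2.pointPolygonTest(cv2.convexHull(c),tuple(cen),False)>0))
    hull=cv2.convexHull(c)[:,0]
    f=lambda P:(P+.5)/s-.5+[x0,y0]
    wq=np.array([onplane(cam,*f(a),.013) for a in hull]);wc,wsz,wa=cv2.minAreaRect(wq.astype(np.float32))
    msk=np.zeros(p.shape,np.uint8);cv2.fillPoly(msk,[hull.reshape(-1,1,2)],1);msk=cv2.erode(msk,np.ones((5,5)))
    dk=((p<110)&(msk>0)).astype(np.uint8)
    k,l,st,ce=cv2.connectedComponentsWithStats(dk);i=1+np.argmax(st[1:,4])
    dm=onplane(cam,*f(ce[i]),0)
    print(cam,"window(top edge) centre",np.round(wc,1),np.round(wsz,1),"diamond",dm.round(1),"area px",st[i,4]/s/s,"wheel ang deg vs hub",np.degrees(np.arctan2(-dm[1],dm[0])).round(1))
E
python3 - <<'E'
from h import *
for c in("top","side"): diamond(c,np.load(c+"3.npz")["im"])
E
```

```text
top window(top edge) centre [65.1  0.9] [30.9 44. ] diamond [64.4  3.9] area px 40.77777777777778 wheel ang deg vs hub -3.5
side window(top edge) centre [62.1 -3.1] [42.  35.1] diamond [64.8  4.6] area px 26.055555555555557 wheel ang deg vs hub -4.1
```

```bash
python3 -m handwheel '[[0.02,-0.0005,0.0015,-0.0005,0,0,0],[0.02,-0.0005,0.0012,-0.0005,0,0,0],[0.02,0,0,0,0,0,0],[0.02,0,0,0,0,0,0]]'; python3 - <<'E'
from h import *
hgo(0,20)
for c in("top","side"):
    im,d=ctrl.get_image(c);np.savez(c+"4.npz",im=im,d=d); diamond(c,im)
    g=im.mean(-1);u,v=proj(c,hub+.062*up).round().astype(int)
print(np.load("top4.npz")["im"][v-10:v+10,u-12:u+12].shape)
im=np.load("top4.npz")["im"];u,v=proj("top",hub+.062*up).round().astype(int);a=cv2.resize(im[v-20:v+35,u-25:u+25],(500,550),interpolation=cv2.INTER_CUBIC);cv2.imwrite("pics/t4.png",a)
E
```

```text
time: 7.98
position: [0.5018, 0.0494, 0.0872]
tool_rot: [-0.248, 2.779, 0.042]
ft_force: [13.7, 1.0, -14.2]
grip_width: 0.267
grip_force: 30.0
t 7.97 pos [0.5018 0.0494 0.0872] f [ 13.7   1.  -14.2] gw 23.3 30.0
shift in present axes [ 2.9 -0.3  1.5] turn [-0.22  0.19 -0.38] shift in target axes [ 2.9 -0.3  1.5]
top window(top edge) centre [65.  1.] [30.9 44.2] diamond [64.5  2.2] area px 40.55555555555556 wheel ang deg vs hub -1.9
side window(top edge) centre [62.3 -3.4] [42.3 34.6] diamond [64.7  2.7] area px 25.555555555555557 wheel ang deg vs hub -2.4
(20, 24, 3)
```

View pics/t4.png

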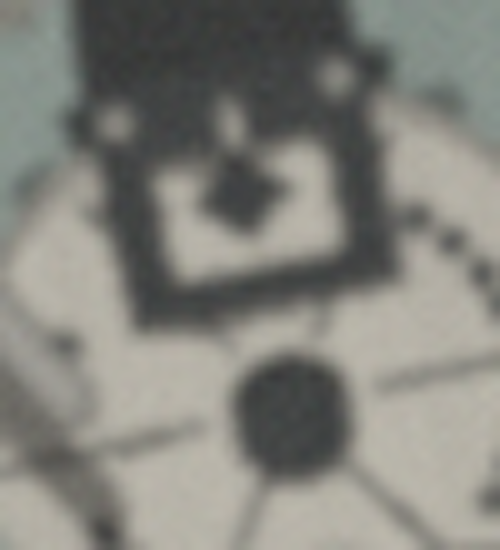

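The window sides sit at 153–330 (row 165) and the bar at (232,122). The diamond centre at (243,195) is about 1 mm left of the middle line at x≈248. I'll nudge it right and relax the strain.

```bash
python3 -m handwheel '[[0.02,-0.0007,0.0008,0.001,0,0,0],[0.02,-0.0006,0.0006,0.001,0,0,0],[0.02,0,0,0,0,0,0],[0.02,0,0,0,0,0,0]]'; python3 - <<'E'
from h import *
hgo(0,20)
im,d=ctrl.get_image("top");diamond("top",im)
E
```

```text
time: 8.57
position: [0.5018, 0.0511, 0.0869]
tool_rot: [-0.248, 2.783, 0.043]
ft_force: [-5.4, -3.2, 10.0]
grip_width: 0.268
grip_force: 30.0
t 8.57 pos [0.5018 0.0511 0.0869] f [-5.4 -3.2 10. ] gw 23.3 30.0
shift in present axes [ 2.9 -1.9  1.1] turn [-0.18 -0.03 -0.4 ] shift in target axes [ 2.9 -1.9  1.1]
top window(top edge) centre [64.8  1. ] [31.  44.2] diamond [64.2  0.5] area px 39.916666666666664 wheel ang deg vs hub -0.4
```

```bash
python3 -m handwheel '[[0.06,0,0,0,0,0,0],[0.06,0,0,0,0,0,0],[0.06,0,0,0,0,0,0],[0.06,0,0,0,0,0,0],[0.06,0,0,-0.01,0,0,0],[0.06,0,0,-0.02,0,0,0],[0.06,0,0,-0.03,0,0,0],[0.06,0,0,-0.03,0,0,0],[0.06,0,0,0,0,0,0]]'; python3 - <<'E'
from h import *
s=ctrl.get_state();print(s['joint_positions'].round(3),s['grip_width']*87)
im,d=ctrl.get_image("top");diamond("top",im)
W=[.4618,-.288,.135]
go(np.array([.4618,-.288,.115-.019+.15]),RD(1.0))
E
```

```text
time: 9.75
position: [0.472, 0.0476, 0.1718]
tool_rot: [-0.25, 2.781, 0.045]
ft_force: [-1.0, -1.3, 0.6]
grip_width: 0.691
grip_force: 0.0
[-0.328 -0.301  0.152  2.223  0.056  0.867  1.547] 60.13593004365505
top window(top edge) centre [64.9  0.9] [30.9 44.2] diamond [64.3  0.4] area px 39.94444444444444 wheel ang deg vs hub -0.4
t 9.8 pos [0.4716 0.0476 0.171 ] f [ 0.8  0.8 -0.6] gw 60.1 0.0
shift in present axes [  39.5 -328.4  -94.4] turn [ 1.65 20.    9.17] shift in target axes [  15.6 -335.4  -75. ]
```

```bash
python3 -m handwheel '[[0.06,-0.012,0,-0.033,0,6.5,0],[0.06,-0.008,0,-0.033,0,6.5,0],[0.06,0,0,-0.01,1.65,7,0],[0.06,0,-0.04,0,0,0,4.6],[0.06,0,-0.055,0,0,0,4.6],[0.06,0,-0.055,0,0,0,0],[0.06,0,-0.055,0,0,0,0],[0.06,0,-0.055,0,0,0,0],[0.06,0,-0.05,0,0,0,0],[0.06,0,-0.025,0,0,0,0],[0.06,0,0,0,0,0,0],[0.06,0,0,0,0,0,0]]'; python3 - <<'E'
from h import *
print(ctrl.get_state()['joint_positions'].round(3))
go(np.array([.4618,-.288,.096]),RD(1.0))
im,d=ctrl.get_image("side");np.savez("side5.npz",im=im,d=d)
W=cloud("side",d)*1000;z=W[...,2];m=(z>125)&(z<145)&(abs(W[...,0]-462)<60)&(abs(W[...,1]+288)<50)&(im.min(-1)>110)
print(m.sum())
if m.sum()>50: print(rect("side",m,.135),np.median(z[m]))
cv2.imwrite("pics/s5.png",cv2.resize(im[240:400,320:480],(600,600),interpolation=cv2.INTER_CUBIC))
E
```

```text
time: 11.3
position: [0.4868, -0.2851, 0.2581]
tool_rot: [-0.029, 3.137, -0.042]
ft_force: [-0.1, 0.1, 0.3]
grip_width: 0.687
grip_force: 0.0
[-0.011  0.11   0.523  1.648 -0.034  1.381  2.104]
t 11.3 pos [ 0.4868 -0.2851  0.2581] f [-0.1  0.1  0.3] gw 59.8 0.0
shift in present axes [ 25.6   1.9 162.1] turn [-1.53  0.21  0.05] shift in target axes [ 25.   -2.4 162.1]
333
((455.467041015625, -292.299072265625), (68.97664642333984, 41.471923828125), 2.2317612171173096) 135.46772624472374
```

View pics/s5.png

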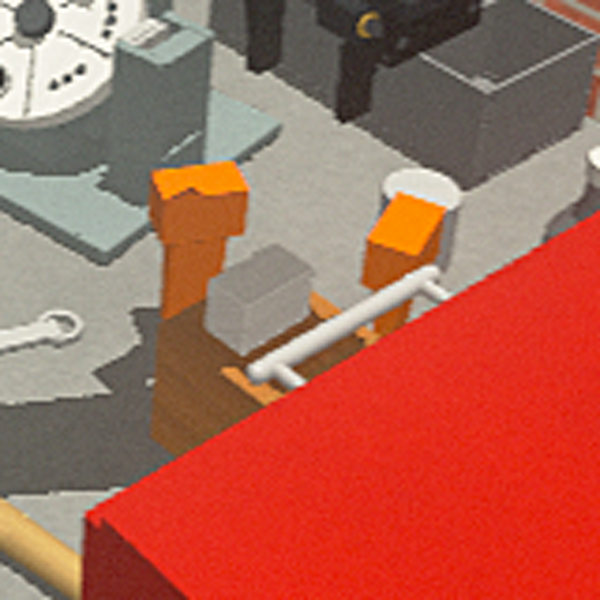

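The aluminium wedge's head is undisturbed at crop (260,295) in the block, and the gripper hangs behind the look-alikes. I'll check where the red cabinet's grey handle is before descending.

```bash
python3 - <<'E'
from h import *
f=np.load("top0.npz");W=cloud("top",f["d"])*1000
P=W[270:335,490:560].reshape(-1,3);im=f["im"][270:335,490:560].reshape(-1,3).astype(int)
k=(P[:,2]>60)&(abs(im[:,2]-im[:,0])<30)&(im.min(1)>90);print(k.sum(),np.nanpercentile(P[k],[2,50,98],axis=0).round())
f=np.load("top0.npz");im,d=f["im"],f["d"];z=W[...,2]
m=(z>128)&(z<145)&(abs(W[...,0]-462)<45)&(abs(W[...,1]+288)<32)
print(m.sum(),[np.percentile(W[m][:,i],[3,97]).round(1) for i in(0,1)],np.median(z[m]))
E
```

```text
571 [[ 292. -482.   61.]
 [ 354. -448.  266.]
 [ 413. -441.  272.]]
326 [array([432.6, 488.5]), array([-305. , -272.6])] 136.02836232677032
```

```bash
python3 -m handwheel '[[0.06,0.0255,-0.0025,0.02,-1.5,0,0],[0.06,0,0,0.05,0,0,0],[0.06,0,0,0.04,0,0,0],[0.06,0,0,0.024,0,0,0],[0.06,0,0,0.01,0,0,0],[0.06,0,0,0.006,0,0,0],[0.06,0,0,0,0,0,0]]'; python3 - <<'E'
from h import *
go(np.array([.4613,-.2884,.104]),RD(1.0))
E
```

```text
time: 12.22
position: [0.4623, -0.2902, 0.1091]
tool_rot: [-0.028, 3.137, -0.003]
ft_force: [0.5, -0.6, 0.2]
grip_width: 0.692
grip_force: 0.0
t 12.22 pos [ 0.4623 -0.2902  0.1091] f [ 0.5 -0.6  0.2] gw 60.2 0.0
shift in present axes [1.  1.8 5.1] turn [-0.11  0.27  0.01] shift in target axes [0.9 1.8 5.1]
```

```bash
python3 -m handwheel '[[0.06,0.001,0.0018,0.004,0,0,0],[0.03,0,0,0,0,0,0],[0.03,0,0,0,0,0,0],[0.03,0,0,0,0,0,0],[0.03,0,0,0,0,0,0],[0.03,0,0,0,0,0,0],[0.03,0,0,0,0,0,0],[0.03,0,0,0,0,0,0]]' 50; python3 - <<'E'
from h import *
go(np.array([.4613,-.2884,.104]),RD(1.0))
E
```

```text
time: 13.22
position: [0.4609, -0.2883, 0.1047]
tool_rot: [-0.027, 3.137, -0.002]
ft_force: [-0.2, 2.3, 3.2]
grip_width: 0.388
grip_force: 49.9
t 13.22 pos [ 0.4609 -0.2883  0.1047] f [-0.2  2.3  3.2] gw 33.8 49.9
shift in present axes [-0.4 -0.1  0.7] turn [-0.08  0.24 -0.01] shift in target axes [-0.4 -0.1  0.7]
```

```bash
python3 -m handwheel '[[0.03,0,0,-0.01,0,0,0],[0.03,0,0,-0.025,0,0,0],[0.03,0,0,-0.04,0,0,0],[0.03,0,0,-0.045,0,0,0],[0.03,0,0,-0.03,0,0,0],[0.03,0,0,-0.02,0,0,0],[0.03,0,0,0,0,0,0]]'; python3 - <<'E'
from h import *
slot=np.array([.5904,-.0483,.14]);m=slot+F@[0,-.0025,0]
go(m+[0,0,.08+.0097+.03],RD(10.6))
E
```

```text
time: 14.1
position: [0.4605, -0.2891, 0.276]
tool_rot: [-0.026, 3.135, -0.005]
ft_force: [-0.0, 0.6, -4.2]
grip_width: 0.383
grip_force: 49.9
t 14.1 pos [ 0.4605 -0.2891  0.276 ] f [-0.   0.6 -4.2] gw 33.3 49.9
shift in present axes [-134.2  236.2   16.4] turn [-0.22  0.36 -9.66] shift in target axes [-172.   210.3   16.3]
```

```bash
python3 -m handwheel '[[0.03,-0.015,0.025,0,0,0,0],[0.03,-0.025,0.045,0,0,0,0],[0.03,-0.025,0.045,0,0,0,0],[0.03,-0.025,0.045,0,0,0,0],[0.03,-0.024,0.041,0,0,0,0],[0.03,-0.014,0.025,0,0,0,0],[0.03,-0.006,0.01,0,0,0,0],[0.03,0,0,0,0,0,-4.8],[0.03,0,0,0,0,0.4,-4.8],[0.03,0,0,0,0,0,0],[0.03,0,0,0,0,0,0]]'; python3 - <<'E'
from h import *
slot=np.array([.5904,-.0483,.14]);m=slot+F@[0,-.0025,0]
go(m+[0,0,.08+.0097+.01],RD(10.6))
for c in("top","side"):
    im,d=ctrl.get_image(c);np.savez(c+"6.npz",im=im,d=d);p=proj(c,m).round().astype(int)
    x0,y0=p-[40,60];cv2.imwrite(f"pics/{c}6.png",cv2.resize(im[y0:y0+90,x0:x0+80],(480,540),interpolation=cv2.INTER_CUBIC))
diamond("top",np.load("top6.npz")["im"])
E
```

```text
time: 15.48
position: [0.5896, -0.051, 0.2743]
tool_rot: [0.285, -3.125, 0.004]
ft_force: [1.3, -0.3, -3.1]
grip_width: 0.387
grip_force: 49.9
t 15.47 pos [ 0.5896 -0.051   0.2743] f [ 1.3 -0.3 -3.1] gw 33.6 49.9
shift in present axes [-1.4  0.1 34.6] turn [-0.13 -0.23 -0.18] shift in target axes [-1.3  0.  34.6]
top window(top edge) centre [64.9  1. ] [31.3 44.6] diamond [64.3  0.4] area px 39.27777777777778 wheel ang deg vs hub -0.4
```

View pics/side6.png

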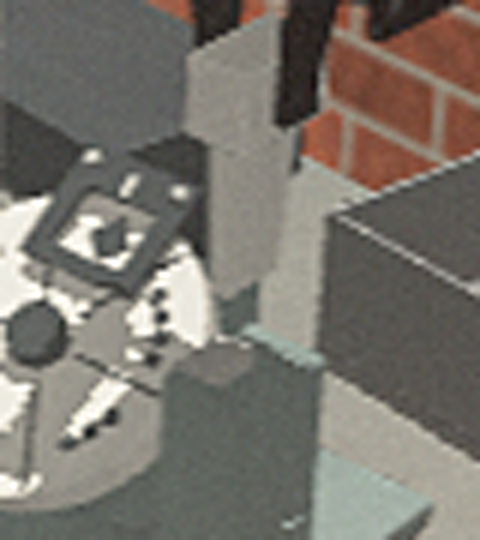

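The side view shows the wedge's blade over the bracket: blade tip at crop (245,300), bracket top at (215–320, 330–360). The diamond is still in the window. Now I'll descend slowly.

```bash
python3 -m handwheel '[[0.03,-0.0013,0,0.015,0,0,0],[0.03,0,0,0.015,0,0,0],[0.03,0,0,0.01,0,0,0],[0.03,0,0,0.005,0,0,0],[0.03,0,0,0.003,0,0,0],[0.03,0,0,0.003,0,0,0],[0.03,0,0,0,0,0,0]]'; python3 - <<'E'
from h import *
slot=np.array([.5904,-.0483,.14]);m=slot+F@[0,-.0025,0]
go(m+[0,0,.035+.0097],RD(10.6))
E
```

```text
time: 16.45
position: [0.5912, -0.0499, 0.2237]
tool_rot: [0.289, -3.125, 0.004]
ft_force: [-0.5, 0.4, -3.5]
grip_width: 0.385
grip_force: 49.9
t 16.45 pos [ 0.5912 -0.0499  0.2237] f [-0.5  0.4 -3.5] gw 33.5 49.9
shift in present axes [ 0.4 -0.7 39. ] turn [-0.12 -0.18 -0.02] shift in target axes [ 0.5 -0.8 39. ]
```

```bash
python3 -m handwheel '[[0.03,0,-0.0005,0.006,0,0,0],[0.03,0,0,0.006,0,0,0],[0.03,0,0,0.006,0,0,0],[0.03,0,0,0.006,0,0,0],[0.03,0,0,0.005,0,0,0],[0.03,0,0,0.004,0,0,0],[0.03,0,0,0,0,0,0]]'; python3 - <<'E'
from h import *
slot=np.array([.5904,-.0483,.14]);go(slot+[0,0,.0097],RD(10.6))
im,d=ctrl.get_image("top");diamond("top",im)
E
```

```text
time: 17.32
position: [0.591, -0.0493, 0.1901]
tool_rot: [0.29, -3.124, 0.001]
ft_force: [0.1, 4.8, -4.3]
grip_width: 0.39
grip_force: 49.9
t 17.32 pos [ 0.591  -0.0493  0.1901] f [ 0.1  4.8 -4.3] gw 33.9 49.9
shift in present axes [ 0.3  1.1 40.4] turn [-0.03 -0.21  0.02] shift in target axes [ 0.4  1.1 40.4]
top window(top edge) centre [64.8  1.3] [31.1 44. ] diamond [64.3  0.5] area px 38.97222222222222 wheel ang deg vs hub -0.4
```

```bash
python3 -m handwheel '[[0.03,0,0.0007,0.004,0,0,0],[0.03,0,0.0004,0.005,0,0,0],[0.03,0,0.0003,0.005,0,0,0],[0.03,0,0.0003,0.005,0,0,0],[0.03,0,0.0003,0.004,0,0,0],[0.03,0,0,0,0,0,0]]'; python3 - <<'E'
from h import *
slot=np.array([.5904,-.0483,.14]);go(slot+[0,0,.0097],RD(10.6))
E
```

```text
time: 18.12
position: [0.5918, -0.0475, 0.1691]
tool_rot: [0.29, -3.128, 0.002]
ft_force: [-0.5, 5.6, 3.4]
grip_width: 0.387
grip_force: 49.9
t 18.12 pos [ 0.5918 -0.0475  0.1691] f [-0.5  5.6  3.4] gw 33.7 49.9
shift in present axes [ 1.6 -0.5 19.4] turn [-0.07 -0.01  0.  ] shift in target axes [ 1.6 -0.5 19.4]
```

```bash
python3 -m handwheel '[[0.03,0,0.0006,0.004,0,0,0],[0.03,0,0.0004,0.004,0,0,0],[0.03,0,0.0003,0.004,0,0,0],[0.03,0,0.0002,0.003,0,0,0],[0.03,0,0,0,0,0,0],[0.03,0,0,0,0,0,0]]'; python3 - <<'E'
from h import *
slot=np.array([.5904,-.0483,.14]);go(slot+[0,0,.0097],RD(10.6))
E
```

```text
time: 18.88
position: [0.5925, -0.0465, 0.1558]
tool_rot: [-0.289, 3.126, -0.002]
ft_force: [-1.8, 5.4, 10.0]
grip_width: 0.384
grip_force: 49.9
t 18.88 pos [ 0.5925 -0.0465  0.1558] f [-1.8  5.4 10. ] gw 33.4 49.9
shift in present axes [ 2.4 -1.4  6.1] turn [-0.1   0.14 -0.04] shift in target axes [ 2.4 -1.4  6.1]
```

```bash
python3 -m handwheel '[[0.03,0,0.0003,0.003,0,0,0],[0.03,0,0.0002,0.003,0,0,0],[0.03,0,0,0.002,0,0,0],[0.03,0,0,0,0,0,0],[0.03,0,0,0,0,0,0]]'; python3 - <<'E'
from h import *
slot=np.array([.5904,-.0483,.14]);go(slot+[0,0,.0097],RD(10.6))
im,d=ctrl.get_image("top");diamond("top",im)
E
```

```text
time: 19.5
position: [0.5925, -0.0461, 0.1499]
tool_rot: [-0.289, 3.125, -0.002]
ft_force: [-6.1, 6.4, 19.8]
grip_width: 0.382
grip_force: 49.9
t 19.5 pos [ 0.5925 -0.0461  0.1499] f [-6.1  6.4 19.8] gw 33.2 49.9
shift in present axes [ 2.4 -1.8  0.2] turn [-0.08  0.18 -0.04] shift in target axes [ 2.4 -1.8  0.2]
top window(top edge) centre [64.7  3.1] [31.1 40.7] diamond [64.4  0.4] area px 39.44444444444444 wheel ang deg vs hub -0.4
```

```bash
python3 -m handwheel '[[0.03,0,0,0.002,0,0,0],[0.03,0,0,0.001,0,0,0],[0.03,0,0,0,0,0,0]]'; python3 -m handwheel '[[0.03,0,0,0.002,0,0,0],[0.03,0,0,0,0,0,0]]'
```

```text
time: 19.92
position: [0.5925, -0.0461, 0.1497]
tool_rot: [-0.289, 3.124, -0.001]
ft_force: [-11.5, 6.2, 32.2]
grip_width: 0.389
grip_force: 49.9
time: 20.18
position: [0.5925, -0.0461, 0.1496]
tool_rot: [-0.288, 3.124, -0.0]
ft_force: [-15.9, 6.6, 41.1]
grip_width: 0.384
grip_force: 49.9
```

It has hit a hard stop at the expected height. I'll relax the push, release, rise and check.

```bash
python3 -m handwheel '[[0.03,0,0,-0.002,0,0,0],[0.03,0,0,-0.001,0,0,0],[0.03,0,0,0,0,0,0],[0.06,0,0,0,0,0,0],[0.06,0,0,0,0,0,0],[0.06,0,0,0,0,0,0],[0.06,0,0,0,0,0,0],[0.06,0,0,0,0,0,0]]'; python3 -m handwheel '[[0.06,0,0,-0.01,0,0,0],[0.06,0,0,-0.03,0,0,0],[0.06,0,0,-0.05,0,0,0],[0.06,0,0,-0.05,0,0,0],[0.06,0.03,0,-0.02,0,0,0],[0.06,0.05,0,0,0,0,0],[0.06,0.05,-0.04,0,0,0,0],[0.06,0.02,-0.05,0,0,0,0],[0.06,0,-0.06,0,0,0,0],[0.06,0,-0.06,0,0,0,0],[0.06,0,0,0,0,0,0]]'; python3 - <<'E'
from h import *
s=ctrl.get_state();print(s["position"].round(3),s["ft_force"].round(1))
ims=[]
for c in("top","side"):
    im,d=ctrl.get_image(c);diamond(c,im);W=cloud(c,d)*1000
    p=proj(c,[.592,-.046,.18]).round().astype(int)
    z=W[p[1]-4:p[1]+5,p[0]-4:p[0]+5,2];print(c,"head top z",np.nanmedian(z).round(1),"spread",np.nanpercentile(z,[5,95]).round(1))
    x0,y0=p-[60,45];ims.append(cv2.resize(im[y0:y0+90,x0:x0+80],(400,450),interpolation=cv2.INTER_CUBIC))
cv2.imwrite("pics/fin.png",np.hstack(ims))
E
```

```text
time: 21.18
position: [0.5902, -0.047, 0.1423]
tool_rot: [0.289, -3.125, 0.004]
ft_force: [0.5, 0.1, -0.2]
grip_width: 0.679
grip_force: 0.0
time: 22.55
position: [0.4814, -0.2845, 0.3039]
tool_rot: [0.276, -3.125, 0.009]
ft_force: [0.5, 1.3, -0.9]
grip_width: 0.689
grip_force: 0.0
[ 0.481 -0.284  0.304] [ 0.5  1.3 -0.9]
top window(top edge) centre [65.  1.] [31.5 44.6] diamond [64.3  0.4] area px 38.61111111111111 wheel ang deg vs hub -0.4
top head top z 180.8 spread [176.9 184.3]
side window(top edge) centre [62.3 -3.3] [42.9 34.7] diamond [65.   0.9] area px 23.916666666666668 wheel ang deg vs hub -0.8
side head top z 181.1 spread [122.3 183.4]
```

View pics/fin.png

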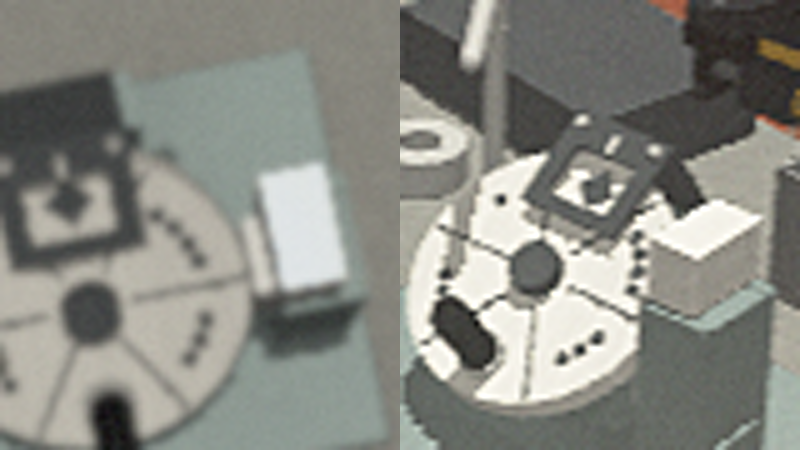

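The wedge's head sits flat on the bracket, at about (300,230) in the top crop and (705,260) in the side crop. Its top measures about 181 mm against the expected 180 mm. The diamond is centred in the window at (68,205) and the gripper is clear.

```bash
python3 -c "
from bench import ctrl
print(ctrl.close_job())"
```

```text
the job is handed in; nothing more can be done
None
```

The job is handed in: the diamond sits in the middle of the window (within about 1 mm), the aluminium wedge is pressed home with its head flat on the bracket, and the gripper has let go and stands clear, after about 22.7 s of robot time.

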